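# Slide the flat gauge under the measuring bridge and zero the readout

## Task

Push the orange flat gauge along the black surface plate, front end first, under the low bridge until its front edge rests square against the steel stop bar behind it; keep it flat on the plate, never lifted or tipped, and do not touch its knob. Only then press the green zero button on the readout box right down and let it spring back. Leave the red button alone and the other loose things on the table where they are.

Things in the scene. Friction and masses are not known exactly. Their poses are not given: they have to be found in the camera images.
- flat_gauge: Orange flat gauge: loose plate 150 long (its x), 60 wide (its y), 12 thick, 0.2 to 0.45 kg, flat on the black surface plate. Origin at the centre of its underside; +x points to its front end (with a round steel spot), which goes in first.
- fixture: Measuring fixture, fixed: a black surface plate 360 (x) by 170 (y) by 20 thick, origin at the centre of its underside, upper face at z = 20; +x is the way the gauge slides in. A grey bridge stands on it, x = 50 to 90, y = -62 to 62, top 45 above the plate, with a sensor head 30 across on top, up to 90 above the plate.
- knob: black lifting knob fixed on the flat gauge near its tail, 16 across, 18 tall, 50 behind the gauge's centre; origin at the middle of its foot, on the gauge's upper face. Not to be touched; it stays outside the bridge.
- mouth (a point): middle of the passage's entrance: bridge's near face, on the plate's upper face (fixture x = 50, z = 20), axes as the fixture's. Passage 76 wide, 15 high. Two slanted lead-in guides, 14.5 high, flare its entrance from fixture x = 30 on, about 100 wide there.
- stop (a point): middle of the near face of the steel stop bar (100 wide, 16 high), on the plate's upper face (fixture x = 115, z = 20), axes as the fixture's. With the gauge home its origin is at fixture x = 40 and its tail end at x = -35, 85 short of the bridge.
- readout: black readout box, fixed, 130 (x) by 180 (y) by 45 high, origin at the centre of its underside; display on top towards +x, two buttons on top towards -x: green at y = -45, red at y = +45
- zero (a joint): travel of the green zero button in m: 0 is out, 0.006 fully down; it springs back; fully down takes 5 N
- zero_top (a point): middle of the green button's top face (26 mm across); pressed straight down
- power (a joint): travel of the red power button in m, same kind: to be left alone
- power_top (a point): middle of the red button's top face (26 mm across)
- cream_gauge: cream round pressure gauge lying face up, 100 mm across, 45 tall; loose bystander, origin at the centre of its underside
- green_gauge: green round pressure gauge lying face up, 80 mm across, 38 tall; loose bystander, origin at the centre of its underside
- adaptor: small brass pipe adaptor standing upright, 28 mm across, 34 tall; loose bystander, origin at the centre of its underside
- jar: small closed jar, 56 mm across, 70 tall; loose bystander, origin at the centre of its underside
- wrench: open-ended wrench lying flat; loose bystander, origin about its middle
- screwdriver: screwdriver lying flat; loose bystander, origin about its middle
Things that resemble listed ones, but are neither listed nor needed, are in the scene too. Of the things like the readout, leave any that is turquoise; of the rest the smaller one is meant.

How it is judged:
By the outcome, as a careful person would: the job done as asked, in the order asked, and still so for the second after the job is handed in, with the robot touching nothing.
It also fails if it takes over 72 s, if anything falls off the work surface, if the arm or the gripper's body presses on something with over 40 N, if the wrist force passes 120 N, or if a joint passes its speed limit or range.

## Robot

A 7-joint arm with a two-finger parallel gripper is mounted at the origin on the work surface. World frame = base frame: x ahead of the robot, y to its left, z up, the work surface at z = 0. Lengths are in m, angles in rad, forces in N, time in s.
With the tool pointing down it reaches from about 0.4 to 0.85 m from the base axis. Payload 10.4 kg.
Tool frame: the origin (TCP) lies at the very end of the fingers, on their centre line; the grasp point (between the pads) lies manip.hold_point_z behind it (manip.hold_point_z is the distance from the TCP to the grasp point, in m); z points along the fingers, y is the direction in which the jaws open and shut (so a half turn about z gives the same grasp; the last joint's range is limited). The gripper opens to 85 mm and grips with 20 to 120 N. Pads are 22 mm wide; open, the fingers measure 114 mm over their backs; the gripper's body (76 mm by 85 mm) begins 54 mm behind the grasp point. The pads swing forward as they close: fully open they stand 13 mm farther back than shut.
Start: joints at [-1.349, 0.332, -0.065, 1.46, 0.022, 1.35, -0.088], TCP at [0.151, 0.606, 0.231] pointing down, gripper open.
Joint ranges: [-2.6, 2.6], [-0.5, 2.12], [-1.47, 1.34], [0.16, 2.42], [-1.27, 4.41], [0.06, 2.06], [-2.6, 2.6]. Speed limits (rad/s): [2.22, 2.22, 2.79, 2.79, 3.14, 3.14, 3.14].

## Interface

Orientations are given as a unit quaternion [x, y, z, w].
In Python, from workcell import manip gives the robot as it stands.
- The arm moves only by the tool jog_arm, never from a script. Its arguments are lists of equal length, an entry for each row: "translation": the shift along the world's x, y, z in mm, a list of three; "turn": the turn about the world's z in degrees. In form: {"translation": [[x, y, z], ...], "turn": [turn, ...]}. A call has 1 to 12 rows; each row is the pose to reach, as a shift and turn from the pose measured when the call began; what a row does not reach only later rows make up. A row lasts 1/12 s, in which the tool goes at most 41.7 mm and 7.16 degrees, less where a joint would pass 70% of its speed; a pose out of reach is approached as far as the arm can. A call with a gripper value outside its range is refused whole. "grip" is the finger opening in mm, from 0 to 85.4, set as the call begins (left out, the last holds). The fingers move at their own pace and stop on an object; "grip_force" is the grip in N (left out, the last holds). Time passes only in rows, so rows that repeat a pose let the fingers close. It gives the time, the measured TCP pose, the force and the opening at its end, in the units of the state.
- manip.get_obs(): the state, without advancing time (a new reading comes with each control period).
- manip.camera(name): name is "side" or "top"; returns a dict with "frame" (384x512x3 uint8, red, green, blue), "mtx" (3x3 intrinsics, pixels), "k1" (the pictures are not rectified: a ray, as slopes to the right and down, at radius r is drawn at 1 + k1 r^2 times it, then the intrinsics apply), "pose" (4x4, takes a point from camera to world coordinates). Camera axes: x right, y down, z forward; pixel columns grow to the right and rows downward; lengths in m; the calibration is good to about 2 mm. A picture is of the moment at which its call begins. There is no depth.
- manip.hand_in(): hands the job in, once; it reports no verdict.
Trained networks look in a picture, given as the dict that the camera call returned (one of the last four; its "shot" number tells which), for a name from the list of things; names that differ only in an ending like _2 or _b are one class to them, and where a whole thing is asked for, a point or a joint stands for the part that bears it (a point fixed in the world has none). Each returns a list of dicts, best first, with "confidence" (0 to 1); they miss things now and then, are a little off and sometimes report something else, mostly with a low value. They report only what shows in the picture. A call takes as long as a camera call. They do not tell look-alikes from the thing itself.
- manip.outline_of(picture, label): "mask" (384x512 bool, what is visible of it) and "extent" ([left, top, right, bottom] in pixels, round what is visible of it).
- manip.pinpoint(picture, label): "at" ([column, row] in pixels: a listed point, or the origin of a listed thing).
The state is a dict: "clock": time; "joint_pos": joint angles; "joint_velocities": joint speeds; "tau": joint torques, N m; "position": TCP position; "ee_rot": TCP orientation; "ft_force": force on the tool from outside, world axes, zero at the start; "torque": the same for the moment, N m; "grip_width": opening from 0.0 (shut) to 1.0 (fully open).
Only numpy, scipy, OpenCV 4.12 (cv2) and the standard library are available. Lean on these libraries where they do the work, as an engineer would, in place of code of your own. Each camera call takes 0.05 s, during which the arm holds its last target. There are 200 camera calls.

## Working session

There is one attempt and no reset: what is moved stays moved. The work goes in short steps, Python scripts to look and compute and a tool call to move; the robot and the scene stay as the last step left them, time stands still between calls to the robot, and variables do not carry over. Pictures are saved under pics/ and viewed, about 8 in all and at most 12, crops included, and the job is handed in when it is done.

Besides the shell and the picture viewer there is one more tool, called after ">>>" in YAML: its name, and indented under it one key for each argument. jog_arm: Moves the arm, as the interface text tells. Its arguments: {"type":"object","properties":{"translation":{"type":"array"},"turn":{"type":"array"},"grip":{"type":"number"},"grip_force":{"type":"number"}},"required":["translation","turn"]}

```bash
mkdir -p pics; cat > h.py <<'E'
import numpy as np, cv2
from workcell import manip
def ray(c,px):
    K=c["mtx"];d=np.array([(px[0]-K[0,2])/K[0,0],(px[1]-K[1,2])/K[1,1]]);u=d.copy()
    for _ in range(20): u=d/(1+c["k1"]*(u@u))
    P=c["pose"];return P[:3,3],P[:3,:3]@np.array([u[0],u[1],1])
def at_z(c,px,z):
    o,r=ray(c,px);return o+r*(z-o[2])/r[2]
def proj(c,p):
    P=c["pose"];q=P[:3,:3].T@(np.array(p)-P[:3,3]);u=q[:2]/q[2];u=u*(1+c["k1"]*(u@u));K=c["mtx"]
    return np.array([K[0,0]*u[0]+K[0,2],K[1,1]*u[1]+K[1,2]])
def save(c,n,s=1.5,crop=None):
    f=c["frame"][:,:,::-1]
    if crop: f=f[crop[1]:crop[3],crop[0]:crop[2]]
    cv2.imwrite("pics/"+n,cv2.resize(f,None,fx=s,fy=s,interpolation=cv2.INTER_CUBIC))
E
python3 - <<'E'
from h import *
np.set_printoptions(precision=4,suppress=True)
cs={n:manip.camera(n) for n in("side","top")}
o=manip.get_obs();print({k:o[k] for k in("clock","position","ee_rot","grip_width")},manip.hold_point_z)
for n,c in cs.items():
    print(n,c["pose"],c["mtx"][0,0],c["k1"])
zs=dict(flat_gauge=.02,fixture=0,knob=.032,mouth=.02,stop=.02,readout=0,zero_top=.05,power_top=.05,cream_gauge=0,green_gauge=0,adaptor=0,jar=0,wrench=0,screwdriver=0)
for l,z in zs.items():
  for n,c in cs.items():
    for d in manip.pinpoint(c,l)[:3]: print(l,n,np.round(d["at"],1),round(d["confidence"],2),at_z(c,d["at"],z)[:2])
a=np.hstack([cs["top"]["frame"]]);save(cs["top"],"top0.png");save(cs["side"],"side0.png")
E
```

```text
{'clock': 0.1, 'position': array([0.1514, 0.606 , 0.2306]), 'ee_rot': array([ 0.1221,  0.9925, -0.0006, -0.0001]), 'grip_width': 0.9973948605333354} 0.0187
side [[ 0.7187 -0.4754  0.5074 -0.3129]
 [-0.6952 -0.5058  0.5108 -0.7251]
 [ 0.0138 -0.7199 -0.694   1.1816]
 [ 0.      0.      0.      1.    ]] 413.7500498767474 -0.0034657212989603558
top [[-0.0114 -0.9803  0.1971  0.2219]
 [-0.9998  0.0148  0.0159  0.0568]
 [-0.0185 -0.1969 -0.9802  1.3638]
 [ 0.      0.      0.      1.    ]] 396.81785445060405 0.030943674662659137
flat_gauge side [307.3 227.8] 0.55 [ 0.528  -0.1467]
flat_gauge top [324.9 181.1] 0.91 [ 0.5233 -0.1533]
fixture side [287.5 227.4] 0.58 [ 0.4897 -0.0842]
fixture top [341.8 179.3] 0.2 [ 0.5333 -0.2157]
knob side [325.2 234.2] 0.43 [ 0.5433 -0.2171]
knob top [340.3 179.2] 0.5 [ 0.5265 -0.2043]
mouth side [277.3 215.8] 0.56 [ 0.4904 -0.029 ]
mouth top [288.9 191.3] 0.88 [ 0.4892 -0.0282]
stop side [262.7 209.9] 0.78 [0.4716 0.0308]
stop side [302.2 178. ] 0.72 [0.7193 0.0473]
stop top [270.9 193.9] 0.7 [0.481 0.034]
stop top [339.5 177.7] 0.64 [ 0.5346 -0.2041]
reado
[... 759 characters left out ...]
6885 0.3088]
green_gauge side [334.1 195.5] 0.62 [ 0.7526 -0.0983]
green_gauge side [256.  156.2] 0.18 [0.6947 0.2988]
green_gauge top [301.7 120.6] 0.74 [ 0.7536 -0.0826]
adaptor side [252.4 179.1] 0.5 [0.5784 0.2001]
adaptor top [226.7 170.6] 0.54 [0.5714 0.1889]
adaptor top [304.4 122.2] 0.29 [ 0.7473 -0.0921]
jar side [303.5 176.9] 0.54 [0.7463 0.0614]
jar top [264.7 121.2] 0.66 [0.7539 0.0514]
wrench side [391.7 277.2] 0.75 [ 0.5841 -0.4783]
wrench top [262.  120.9] 0.64 [0.7553 0.0612]
wrench top [415.8 160.5] 0.6 [ 0.5969 -0.4774]
screwdriver side [371.2 257.9] 0.5 [ 0.6009 -0.3836]
screwdriver top [390.6 161.6] 0.66 [ 0.5945 -0.3897]
screwdriver top [264.2 122.3] 0.21 [0.7497 0.0533]
```

View pics/top0.png

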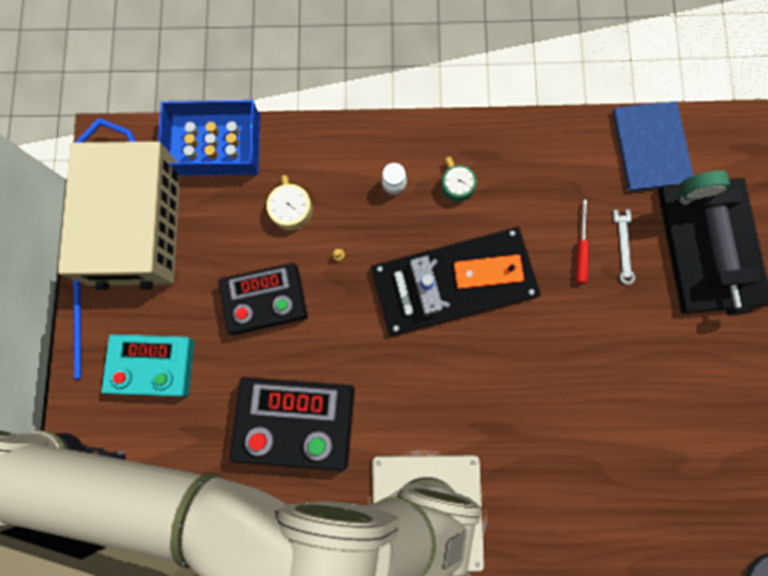

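View pics/side0.png

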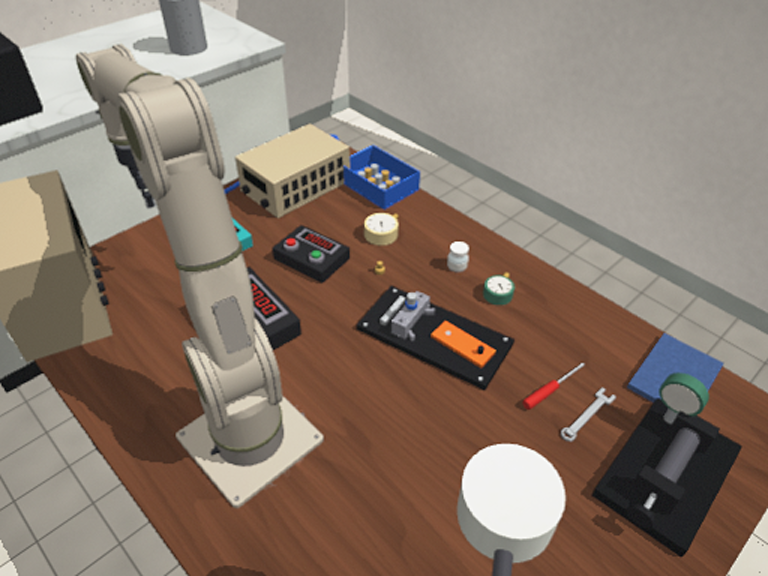

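The top view shows the fixture at about (455,282) with the gauge's knob on the right, so it slides in towards the left (world +y). The smaller black readout is at (262,298). Next I'll fit the exact poses.

```bash
cat > fit.py <<'E'
from h import *
from scipy.optimize import least_squares
def quad(m):
    cs,_=cv2.findContours(m.astype(np.uint8),cv2.RETR_EXTERNAL,cv2.CHAIN_APPROX_NONE)
    return cv2.convexHull(max(cs,key=cv2.contourArea))[:,0]
def hull_iou(c,p,box,m):   # silhouette of a box vs mask, rendered at 4x
    x,y,t=p;L,W,z0,z1=box;R=np.array([[np.cos(t),-np.sin(t)],[np.sin(t),np.cos(t)]])
    P=[proj(c,[*(R@[a*L/2,b*W/2]+[x,y]),z]) for a in(-1,1) for b in(-1,1) for z in(z0,z1)]
    return cv2.convexHull(np.float32(P))[:,0]
def fit(views,box,p0):
    # views: list (camera, hull of mask); match support functions in many directions
    th=np.linspace(0,2*np.pi,72,endpoint=False);D=np.stack([np.cos(th),np.sin(th)])
    def f(p):
        r=[]
        for c,h in views:
            r.append((h@D).max(0)-(hull_iou(c,p,box,None)@D).max(0))
        return np.concatenate(r)
    s=least_squares(f,p0,x_scale=[.01,.01,.1],loss="soft_l1");return s.x,np.sqrt(np.mean(f(s.x)**2))
def orange(c):
    hsv=cv2.cvtColor(c["frame"],cv2.COLOR_RGB2HSV)
    m=((hsv[:,:,0]>5)&(hsv[:,:,0]<18)&(hsv[:,:,1]>190)&(hsv[:,:,2]>170)).astype(np.uint8)
    n,l,s,_=cv2.connectedComponentsWithStats(m);return l==1+np.argmax(s[1:,4])
E
python3 - <<'E'
from fit import *
np.set_printoptions(precision=4,suppress=True)
cs=[manip.camera(n) for n in("top","side")]
for w in [cs[:1],cs[1:],cs]:
    print("gauge",fit([(c,quad(orange(c))) for c in w],(.15,.06,.02,.032),[.523,-.153,1.8]))
def near(lab,c,xy,z):
    q=proj(c,[*xy,z]);L=manip.outline_of(c,lab)
    L=[d for d in L if d["extent"][0]-5<q[0]<d["extent"][2]+5 and d["extent"][1]-5<q[1]<d["extent"][3]+5]
    print(lab,[(round(d["confidence"],2),np.round(d["extent"])) for d in L]);return L[0]["mask"] if L else None
for lab,xy,box,p0 in [("readout",(.473,.365),(.13,.18,0,.045),[.473,.365,.2])]:
    V=[(c,near(lab,c,xy,.03)) for c in cs];V=[(c,quad(m)) for c,m in V if m is not None]
    for v in [[a] for a in V]+[V]: print(lab,fit(v,box,p0))
for c in cs:
    m=near("fixture",c,(.51,-.1),.02)
    if m is not None:
        cv2.imwrite("pics/m%d.png"%c["shot"],m*255.)
# plate: dark mask inside loose region, top + side
for c in cs:
    f=c["frame"].max(2)<60
    print(f.sum())
save(cs[0],"fx.png",5,(240,145,370,230))
save(cs[1],"fxs.png",6,(230,185,350,265))
E
```

```text
gauge (array([ 0.523, -0.153,  1.8  ]), np.float64(1.6643377521303513))
gauge (array([ 0.5251, -0.1514,  1.7993]), np.float64(1.66907974309392))
gauge (array([ 0.523, -0.153,  1.8  ]), np.float64(1.6853899549315343))
readout [(0.61, array([148., 175., 203., 222.]))]
readout [(0.68, array([178., 151., 231., 190.]))]
readout (array([0.4707, 0.3645, 0.2   ]), np.float64(1.5880254789184496))
readout (array([0.4695, 0.3639, 0.2008]), np.float64(0.8416486427081433))
readout (array([0.4672, 0.3642, 0.2008]), np.float64(1.2830695858872398))
fixture [(0.8, array([246., 154., 359., 225.]))]
fixture [(0.83, array([238., 193., 342., 260.]))]
14912
10873[ WARN:0@5.038] global loadsave.cpp:1063 imwrite_ Unsupported depth image for selected encoder is fallbacked to CV_8U.
```

View pics/fx.png

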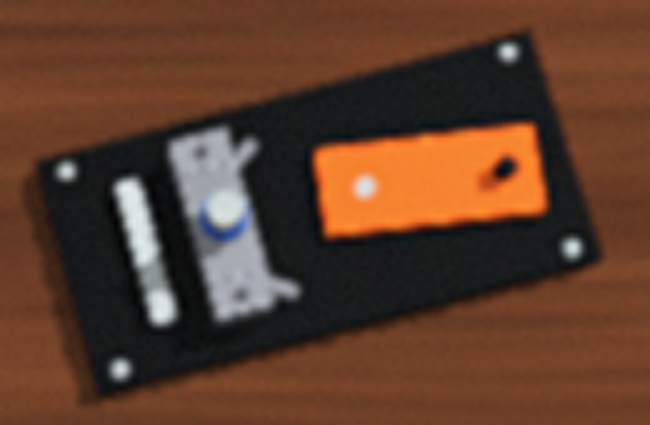

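View pics/fxs.png

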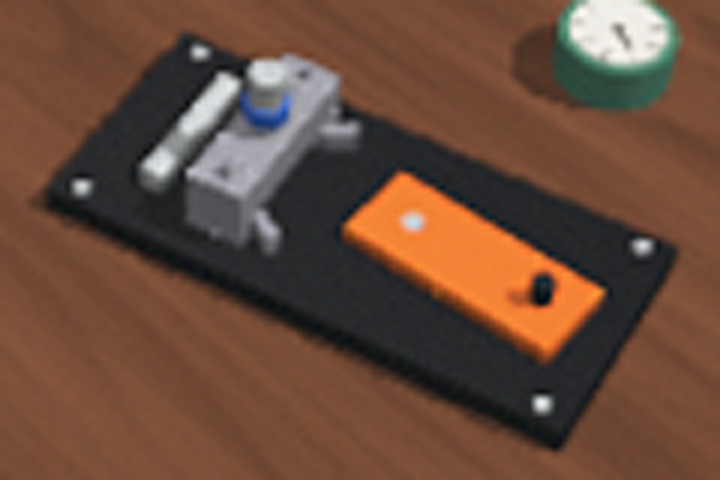

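```bash
sed -i 's/return cv2.convexHull(np.float32(P))\[:,0\]/return np.array(P)/' fit.py
python3 - <<'E'
from fit import *
np.set_printoptions(precision=4,suppress=True)
cs=[manip.camera(n) for n in("top","side")]
def near(lab,c,xy,z):
    q=proj(c,[*xy,z])
    for d in manip.outline_of(c,lab):
        e=d["extent"]
        if e[0]<q[0]<e[2] and e[1]<q[1]<e[3]: return d["mask"]
for nm,get,box,p0 in [("gauge",orange,(.15,.06,.02,.032),[.523,-.153,1.7]),
   ("fixture",lambda c:near("fixture",c,(.51,-.1),.02),(.36,.17,0,.02),[.51,-.1,1.83]),
   ("readout",lambda c:near("readout",c,(.47,.36),.03),(.13,.18,0,.045),[.47,.365,.2])]:
    V=[(c,quad(get(c))) for c in cs]
    for v in [[a] for a in V]+[V]:
        p,e=fit(v,box,p0);print(nm,p,np.degrees(p[2]),e)
    if nm=="gauge": g=p
    t=p[2];R=np.array([[np.cos(t),-np.sin(t)],[np.sin(t),np.cos(t)]])
    if nm=="fixture": print("gauge in fixture",R.T@(g[:2]-p[:2]),np.degrees(g[2]-t),"mouth",R@[.05,0]+p[:2],"stop",R@[.115,0]+p[:2])
# hole features: spot, knob
for c in cs:
    hsv=cv2.cvtColor(c["frame"],cv2.COLOR_RGB2HSV);q=proj(c,[.46,.325,.05]).astype(int)
    x0,y0=q-25;h=hsv[y0:y0+50,x0:x0+50]
    for nm,lo,hi in(("green",45,85),("red",-1,8)):
        m=((h[:,:,0]>lo)&(h[:,:,0]<hi)&(h[:,:,1]>140)&(h[:,:,2]>70)).astype(np.uint8)
        n,l,s,ct=cv2.connectedComponentsWithStats(m)
        for i in range(1,n):
            if s[i,4]>15: print(nm,ct[i]+[x0,y0],s[i,4],at_z(c,ct[i]+[x0,y0],.055))
E
```

```text
gauge [ 0.5239 -0.1543  1.6665] 95.48106577231755 0.6560950847971355
gauge [ 0.5262 -0.152   1.6311] 93.45513122013637 1.1098973582775156
gauge [ 0.5244 -0.1537  1.6564] 94.90498310583602 0.9380373551704903
fixture [ 0.5076 -0.077   1.8224] 104.41480070598135 0.9853208309447733
fixture [ 0.507 -0.073  1.808] 103.59196168451898 0.9014712901221545
fixture [ 0.5073 -0.0751  1.8165] 104.0784430133499 1.0343379243824216
gauge in fixture [-0.0804  0.0025] -9.173459907513879 mouth [ 0.4952 -0.0266] stop [0.4794 0.0364]
readout [0.4699 0.3633 0.2007] 11.498503222212062 1.287469056949048
readout [0.4662 0.3681 0.1555] 8.906645288132298 1.4204888637995639
readout [0.469  0.3648 0.1985] 11.372411289055965 1.450066618737557
green [187.4242 202.5758] 33 [0.4489 0.3149 0.055 ]
red [172.6512 188.5174] 172 [0.4978 0.366  0.055 ]
red [161.2424 208.2727] 33 [0.4308 0.4021 0.055 ]
green [210.0909 168.9091] 22 [0.4525 0.3213 0.055 ]
red [211.9211 160.2895] 76 [0.4932 0.3587 0.055 ]
red [193.5926 160.8889] 27 [0.4346 0.4082 0.055 ]
```

>>> jog_arm:
  translation:
    - [28,-15,0]
    - [56,-30,0]
    - [84,-46,0]
    - [112,-63,0]
    - [140,-81,0]
    - [168,-100,0]
    - [196,-120,0]
    - [224,-142,0]
    - [250,-165,0]
    - [275,-190,0]
    - [298,-218,0]
    - [320,-246,0]
  turn: [-3,-6,-9,-12,-15,-18,-21,-24,-27,-30,-33,-36]
  grip: 30

```text
clock: 3.1
position: [0.4726, 0.359, 0.2314]
ee_rot: [0.424, 0.906, 0.0, 0.0]
ft_force: [1.1, 0.6, 1.6]
grip_width: 0.355
```

>>> jog_arm:
  translation:
    - [15,-35,0]
    - [28,-70,0]
    - [40,-105,0]
    - [52,-140,0]
    - [62,-175,0]
    - [70,-210,0]
    - [77,-245,0]
    - [82,-280,0]
    - [85,-315,0]
    - [87,-350,0]
    - [88,-385,0]
    - [88,-420,0]
  turn: [-2,-4,-6,-8,-10,-12,-14,-16,-18,-20,-22,-24]

```text
clock: 4.1
position: [0.5605, -0.0627, 0.2316]
ee_rot: [0.604, 0.797, 0.0, 0.0]
ft_force: [0.8, -0.0, 1.1]
grip_width: 0.352
```

>>> jog_arm:
  translation:
    - [-2,-32,0]
    - [-4,-64,0]
    - [-7,-96,0]
    - [-10,-128,0]
    - [-13,-155,-10]
    - [-16,-180,-35]
    - [-18,-194,-65]
    - [-18,-194,-95]
    - [-18,-194,-125]
    - [-18,-194,-155]
    - [-18,-194,-170]
    - [-18,-194,-170]
  turn: [-1,-1.6,-1.6,-1.6,-1.6,-1.6,-1.6,-1.6,-1.6,-1.6,-1.6,-1.6]

```text
clock: 5.1
position: [0.5404, -0.2556, 0.058]
ee_rot: [0.615, 0.789, -0.001, -0.002]
ft_force: [-1.1, 1.1, -0.1]
grip_width: 0.352
```

```bash
python3 - <<'E'
from h import *
c=manip.camera("side");a=manip.camera("top");o=manip.get_obs();print(o["position"],o["ee_rot"],o["ft_force"])
f=cv2.resize(c["frame"][190:290,270:390],None,fx=5,fy=5,interpolation=2);g=cv2.resize(a["frame"][150:250,300:340],None,fx=5,fy=5,interpolation=2)
cv2.imwrite("pics/pre.png",np.hstack([f,g])[:,:,::-1])
for n,i in(("side",c),("top",a)):print(n,proj(i,o["position"]))
E
```

```text
[ 0.54256168 -0.2568026   0.0619812 ] [6.14746759e-01 7.88724508e-01 1.94482939e-04 1.86972874e-04] [0.00588507 0.11872794 0.6087575 ]
side [334.99380795 235.17707867]
top [357.45704596 172.2584965 ]
```

View pics/pre.png

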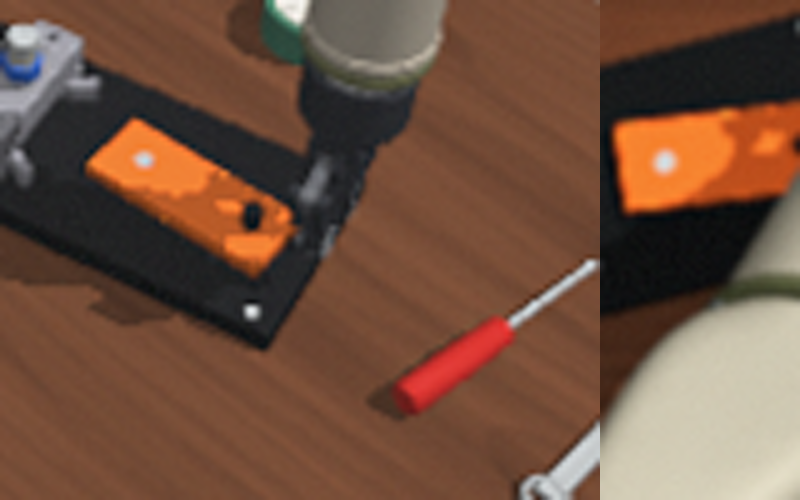

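>>> jog_arm:
  translation:
    - [-1,0,-10]
    - [-3,-1,-20]
    - [-3,-1,-28]
    - [-3,-1,-33]
    - [-3,-1,-36]
    - [-3,-1,-38]
    - [-3,-1,-40]
    - [-3,-1,-41]
    - [-3,-1,-41]
  turn: [0,0,0,0,0,0,0,0,0]

```text
clock: 5.95
position: [0.5396, -0.2578, 0.021]
ee_rot: [0.615, 0.789, 0.0, 0.0]
ft_force: [0.4, 0.4, -0.6]
grip_width: 0.357
```

>>> jog_arm:
  translation:
    - [0,0,-1]
    - [0,0,-2]
    - [0,0,-3]
    - [0,0,-3]
  turn: [0,0,0,0]

```text
clock: 6.28
position: [0.54, -0.258, 0.0195]
ee_rot: [0.615, 0.789, 0.001, 0.0]
ft_force: [-5.7, 2.8, 16.1]
grip_width: 0.352
```

>>> jog_arm:
  translation:
    - [0,0,4]
    - [0,0,5]
    - [-1,4,5]
    - [-2,8,5]
    - [-3,11,5]
    - [-3,14,5]
    - [-4,16,5]
    - [-4.5,18,5]
    - [-5,20,5]
    - [-5.5,22,5]
    - [-6,24,5]
    - [-6.5,26,5]
  turn: [0,0,0,0,0,0,0,0,0,0,0,0]

```text
clock: 7.28
position: [0.5334, -0.2319, 0.0245]
ee_rot: [0.615, 0.789, 0.001, 0.0]
ft_force: [0.3, -0.9, -1.1]
grip_width: 0.349
```

>>> jog_arm:
  translation:
    - [-0.5,2,0]
    - [-1,4,0]
    - [-1.5,6,0]
    - [-2,8,0]
    - [-2.5,10,0]
    - [-3,12,0]
  turn: [0,0,0,0,0,0]

```text
clock: 7.78
position: [0.5304, -0.2197, 0.0245]
ee_rot: [0.615, 0.789, 0.001, 0.0]
ft_force: [0.6, -1.4, -0.6]
grip_width: 0.351
```

```bash
cat > look.py <<'E'
from fit import *
import sys
np.set_printoptions(precision=4,suppress=True)
F=np.array([.5073,-.0751]);t=1.8165;R=np.array([[np.cos(t),-np.sin(t)],[np.sin(t),np.cos(t)]])
c=manip.camera("side");a=manip.camera("top");o=manip.get_obs();q=o["position"]
print("tool",q,"in fixture",R.T@(q[:2]-F),o["ft_force"],o["clock"])
f=cv2.resize(c["frame"][180:270,240:360],None,fx=4,fy=4,interpolation=2);g=cv2.resize(a["frame"][150:240,245:325],None,fx=4,fy=4,interpolation=2)
cv2.imwrite("pics/"+sys.argv[1],np.hstack([f,g])[:,:,::-1])
E
python3 look.py l1.png
```

```text
tool [ 0.5304 -0.2194  0.0245] in fixture [-0.1456  0.0127] [-1.0422 -0.4232 -0.4595] 7.8833
```

View pics/l1.png

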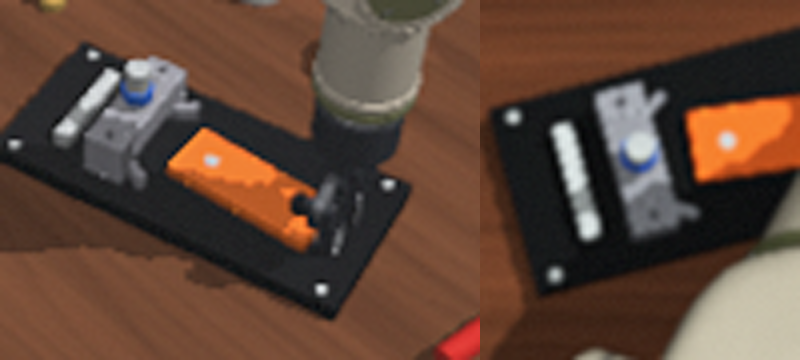

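```bash
cat >> look.py <<'E'
def corners(c,z=.032):
    hsv=cv2.cvtColor(c["frame"],cv2.COLOR_RGB2HSV)
    m=((hsv[:,:,0]>4)&(hsv[:,:,0]<18)&(hsv[:,:,1]>200)&(hsv[:,:,2]>110)).astype(np.uint8)
    n,l,s,_=cv2.connectedComponentsWithStats(m);m=l==1+np.argmax(s[1:,4])
    v,u=np.nonzero(m);P=np.array([R.T@(at_z(c,(x,y),z)[:2]-F) for x,y in zip(u,v)]);return P
for n,im in(("top",a),("side",c)):
    P=corners(im);
    # front edge: per 4mm y-bin max x; sides: per x-bin extremes
    yb=np.round(P[:,1]/.005);E=np.array([[k*.005,P[yb==k,0].max()] for k in np.unique(yb) if (yb==k).sum()>4])[1:-1]
    k=np.polyfit(E[:,0],E[:,1],1);xf=P[:,0].max()
    S=P[(P[:,0]>xf-.05)&(P[:,0]<xf-.012)];xb=np.round(S[:,0]/.005)
    L=np.array([[j*.005,S[xb==j,1].min(),S[xb==j,1].max()] for j in np.unique(xb)])
    print(n,"front x",k[1],"yaw from front",-np.degrees(np.arctan(k[0])),"y lo/hi near front",L[:,1].mean(),L[:,2].mean(),"side slopes",np.degrees(np.polyfit(L[:,0],L[:,1],1)[0]),np.degrees(np.polyfit(L[:,0],L[:,2],1)[0]))
E
python3 look.py l2.png
```

```text
tool [ 0.5304 -0.2196  0.0245] in fixture [-0.1458  0.0127] [-0.2756 -0.3227  0.7534] 7.9833
top front x 0.01791132254180359 yaw from front -4.478879387863515 y lo/hi near front -0.02814579876110279 0.030521415301811985 side slopes -7.581613630246518 -8.322723647441057
side front x -0.052415290991666356 yaw from front -59.7056378263785 y lo/hi near front 0.018889666254642327 0.034081662067677265 side slopes -3.2964517610574156 3.7353477816603213
```

>>> jog_arm:
  translation:
    - [-0.5,2,0]
    - [-1,4,0]
    - [-1.5,6,0]
    - [-2,8,0]
    - [-2.5,10,0]
    - [-2.5,10,0]
  turn: [0,0,0,0,0,0]

```text
clock: 8.48
position: [0.5279, -0.2091, 0.0245]
ee_rot: [0.615, 0.789, 0.001, 0.0]
ft_force: [0.0, -1.3, 0.1]
grip_width: 0.352
```

```bash
cat > rect.py <<'E'
from look import *
def rectfit(im,p0,back=.08):
    P=corners(im)
    H=cv2.convexHull((P*1e4).astype(np.int32))[:,0]/1e4
    # densify hull, keep points in front part
    D=np.vstack([H[i]+(H[(i+1)%len(H)]-H[i])*s for i in range(len(H)) for s in np.linspace(0,1,12)[:-1]])
    xm=D[:,0].max();D=D[D[:,0]>xm-back]
    def f(p):
        cx,y,th=p;d=D-[cx,y];u=d[:,0]*np.cos(th)+d[:,1]*np.sin(th);v=-d[:,0]*np.sin(th)+d[:,1]*np.cos(th)
        return np.maximum(u-.0,abs(v)-.03)*1e3   # front edge at u=0
    s=least_squares(f,p0,x_scale=[.01,.01,.1],loss="soft_l1");return s.x[:2]*1e3,np.degrees(s.x[2]),np.abs(s.fun).mean()
if __name__=="__main__": print("front mid mm, yaw",rectfit(a,[.02,0,-.1]),rectfit(a,[.02,0,-.1],.06))
E
python3 rect.py l3.png
```

```text
tool [ 0.5279 -0.2093  0.0245] in fixture [-0.1352  0.0126] [ 0.1026 -0.3577  0.3815] 8.5833
top front x 0.027632390975819376 yaw from front -1.1956189102924062 y lo/hi near front -0.024755456237675052 0.03337715059670669 side slopes 1.0126687512004067 0.30366720796260827
side front x -0.012434028602463008 yaw from front -43.29699625552686 y lo/hi near front 0.008063919122384678 0.038708243919835475 side slopes -9.53054185543531 -4.5375387413230746
front mid mm, yaw (array([28.5815,  1.3148]), np.float64(-5.907676558477509), np.float64(0.8763491947090988)) (array([28.5948,  1.2088]), np.float64(-6.47899469346545), np.float64(0.8273266117276212))
```

View pics/l3.png

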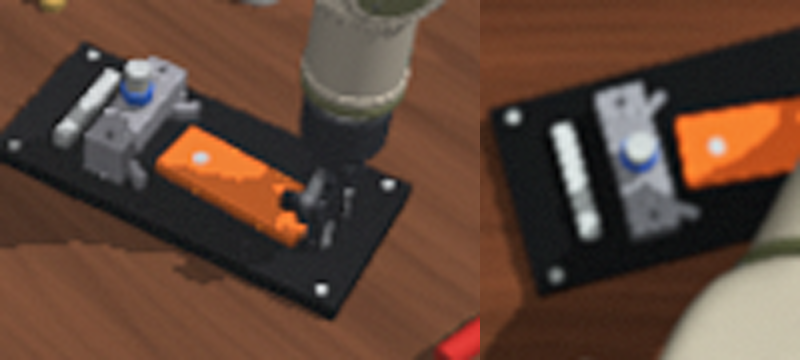

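```bash
cat > ov.py <<'E'
from rect import *
f=cv2.resize(c["frame"][205:265,285:345],None,fx=10,fy=10,interpolation=2)
def W(x,y,z): return np.array([*(R@[x,y]+F),z])
def dot(p,col,rad=4):
    u=(proj(c,p)-[285,205])*10+5;cv2.circle(f,tuple(int(v) for v in u),rad,col,-1)
tx,ty=R.T@(q[:2]-F)
for s in(-1,1):
  for w in(15,29.5):
    for e in(-.011,.011): dot(W(tx+e,ty+s*w/1e3,q[2]),(0,255,255) if e>0 else (0,120,255))
(fx,fy),yw,_=rectfit(a,[.03,0,-.1]);th=np.radians(yw);fx/=1e3;fy/=1e3
for s in(-1,0,1):
  for z in(.02,.032): dot(W(fx-.15*np.cos(th)-s*.03*np.sin(th),fy-.15*np.sin(th)+s*.03*np.cos(th),z),(0,255,0))
for z in(.032,.05): dot(W(fx-.125*np.cos(th),fy-.125*np.sin(th),z),(255,0,255))
cv2.imwrite("pics/"+sys.argv[1],f[:,:,::-1])
E
python3 ov.py o1.png
```

```text
tool [ 0.5279 -0.2094  0.0244] in fixture [-0.1353  0.0127] [-0.2    -0.1611 -0.2795] 8.6833
top front x 0.027632390975819376 yaw from front -1.1956189102924062 y lo/hi near front -0.024755456237675052 0.03337715059670669 side slopes 1.0126687512004067 0.30366720796260827
side front x -0.014348674577956225 yaw from front -47.43876696361918 y lo/hi near front 0.015239929943070737 0.03817869336131477 side slopes -39.19218971276135 -2.803766624635556
```

View pics/o1.png

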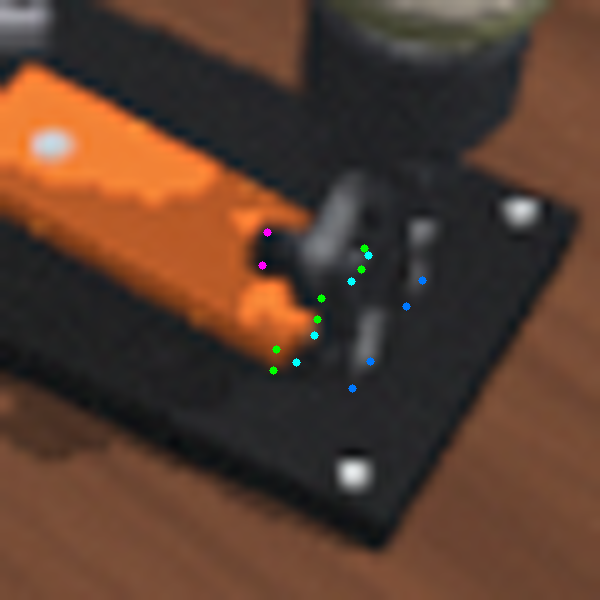

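>>> jog_arm:
  translation:
    - [0.3,2,0]
    - [0.6,4,0]
    - [0.8,6,0]
    - [1.1,8,0]
    - [1.4,10,0]
    - [1.7,12,0]
    - [2,14,0]
    - [2.2,16,0]
    - [2.2,16,0]
  turn: [0,0,0,0,0,0,0,0,0]

```text
clock: 9.43
position: [0.5302, -0.1928, 0.0244]
ee_rot: [0.614, 0.789, 0.001, -0.0]
ft_force: [1.0, -0.1, -0.1]
grip_width: 0.348
```

```bash
sed -i 's/^for n,im in(("top",a),("side",c)):/for n,im in():/' look.py; python3 rect.py l4.png
```

```text
tool [ 0.53   -0.1929  0.0244] in fixture [-0.1198  0.0066] [-0.6853 -0.2898 -0.2184] 9.5333
front mid mm, yaw (array([40.0169,  9.6276]), np.float64(0.6911301849550248), np.float64(0.8201665854244099)) (array([40.0632,  9.4677]), np.float64(-0.4880163413811142), np.float64(0.5987474996618476))
```

>>> jog_arm:
  translation:
    - [0.5,1.5,0]
    - [1,3,0]
    - [1.5,4.5,0]
    - [1.8,6,0]
    - [2.2,7.5,0]
    - [2.7,9,0]
    - [3.1,10.2,0]
    - [3.4,11.2,0]
    - [3.4,11.2,0]
  turn: [0,0,0,0,0,0,0,0,0]

```text
clock: 10.28
position: [0.5335, -0.1814, 0.0243]
ee_rot: [0.614, 0.789, 0.001, -0.0]
ft_force: [0.6, -1.0, 0.4]
grip_width: 0.348
```

```bash
python3 ov.py o5.png; python3 - <<'E'
import cv2,numpy as np
a=cv2.imread("pics/o5.png")[::2,::2]
l=cv2.imread("pics/l4.png")
E
cat >> rect.py <<'E'
    m=cv2.resize(a["frame"][160:220,255:335],None,fx=9,fy=9,interpolation=2);cv2.imwrite("pics/r_"+sys.argv[1],m[:,:,::-1])
E
python3 rect.py l5.png
```

```text
tool [ 0.5334 -0.1814  0.0243] in fixture [-0.1095  0.0005] [ 0.8981 -0.4917 -1.1049] 10.3833  File "rect.py", line 13
    m=cv2.resize(a["frame"][160:220,255:335],None,fx=9,fy=9,interpolation=2);cv2.imwrite("pics/r_"+sys.argv[1],m[:,:,::-1])
IndentationError: unexpected indent
```

```bash
sed -i 's/^if __name__=="__main__": print/if __name__=="__main__":\n    print/' rect.py; python3 rect.py l5.png
```

```text
tool [ 0.5335 -0.1815  0.0244] in fixture [-0.1096  0.0005] [ 0.6823 -0.16   -0.5614] 10.4833
front mid mm, yaw (array([41.889 ,  9.0987]), np.float64(4.702746805374732), np.float64(1.5373247343196477)) (array([41.1666,  8.1308]), np.float64(1.2130947350649006), np.float64(0.909170572206043))
```

View pics/r_l5.png

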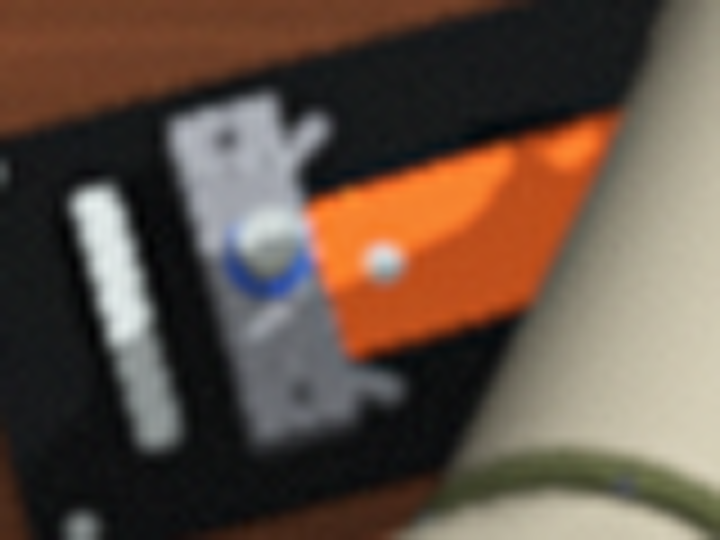

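```bash
python3 - x.png <<'E'
from look import *
for px in [(297.8,189.1)]: print("spot",R.T@(at_z(a,px,.032)[:2]-F))
for px in [(290.5,174),(298.3,202.7)]: print("guide tips",R.T@(at_z(a,px,.0345)[:2]-F))
E
```

```text
tool [ 0.5334 -0.1815  0.0243] in fixture [-0.1096  0.0006] [-0.7343 -0.3669  0.3392] 10.5833
spot [0.0198 0.0087]
guide tips [ 0.0299 -0.0484]
guide tips [0.0314 0.0548]
```

>>> jog_arm:
  translation:
    - [-0.7,3,0]
    - [-1.4,6,0]
    - [-2.2,9,0]
    - [-2.9,12,0]
    - [-3.7,15,0]
    - [-4.5,18,0]
    - [-5.2,21,0]
    - [-6,24,0]
    - [-6.7,27,0]
    - [-7.4,30,0]
    - [-8,32,0]
    - [-8.5,34,0]
  turn: [0,0,0,0,0,0,0,0,0,0,0,0]

```text
clock: 11.58
position: [0.5249, -0.1472, 0.0243]
ee_rot: [0.614, 0.789, 0.001, -0.0]
ft_force: [-0.1, -1.9, -2.1]
grip_width: 0.354
```

```bash
python3 rect.py l6.png
```

```text
tool [ 0.5249 -0.147   0.0243] in fixture [-0.074   0.0004] [-1.0134 -0.1071  0.1865] 11.6833
front mid mm, yaw (array([40.4534,  1.616 ]), np.float64(-1.1256372026701895), np.float64(2.591918662135925)) (array([40.479 ,  1.6469]), np.float64(-0.5824865704093679), np.float64(1.940148845260728))
```

View pics/l6.png

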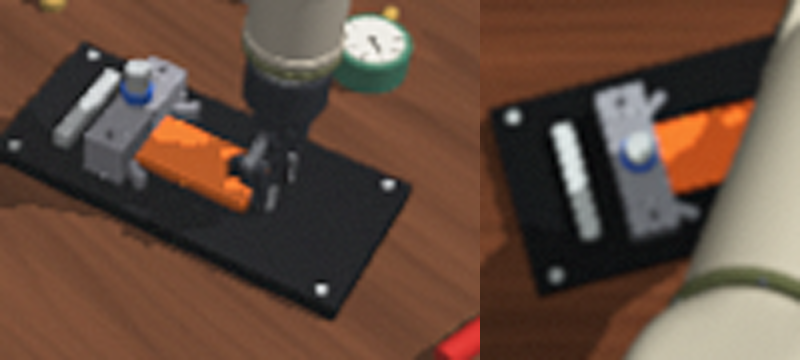

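>>> jog_arm:
  translation:
    - [-0.7,3,0]
    - [-1.4,6,0]
    - [-2.2,9,0]
    - [-2.9,12,0]
    - [-3.7,15,0]
    - [-4.2,17,0]
    - [-4.7,19,0]
    - [-5.2,21,0]
    - [-5.5,22,0]
    - [-5.7,23,0]
    - [-6,24,0]
  turn: [0,0,0,0,0,0,0,0,0,0,0]

```text
clock: 12.6
position: [0.5189, -0.123, 0.0244]
ee_rot: [0.614, 0.789, 0.001, -0.0]
ft_force: [1.4, -1.9, 0.2]
grip_width: 0.354
```

>>> jog_arm:
  translation:
    - [-0.3,1,0]
    - [-0.5,2,0]
    - [-0.7,3,0]
  turn: [0,0,0]

```text
clock: 12.85
position: [0.5184, -0.1208, 0.0245]
ee_rot: [0.614, 0.789, 0.001, 0.0]
ft_force: [3.0, -7.4, -0.4]
grip_width: 0.35
```

>>> jog_arm:
  translation:
    - [-0.3,1,0]
    - [-0.5,2,0]
    - [-0.5,2,0]
    - [-0.5,2,0]
  turn: [0,0,0,0]

```text
clock: 13.18
position: [0.5185, -0.1208, 0.0248]
ee_rot: [0.615, 0.789, 0.0, 0.002]
ft_force: [2.6, -8.9, -1.8]
grip_width: 0.349
```

```bash
python3 rect.py l7.png; python3 -c "
from workcell import manip;print(manip.get_obs()['torque'])"
```

```text
tool [ 0.5184 -0.1208  0.0248] in fixture [-0.047   0.0003] [ 2.6402 -8.9229 -1.5159] 13.2833
front mid mm, yaw (array([40.4015,  1.4128]), np.float64(-3.599424564564744), np.float64(5.622726895987462)) (array([40.4015,  1.4128]), np.float64(-3.599424564564744), np.float64(5.622726895987462))
[-1.93120265 -0.60831721  0.02239468]
```

>>> jog_arm:
  translation:
    - [-0.5,2,0]
    - [-1,4,0]
    - [-1,4,0]
    - [-1,4,0]
  turn: [0,0,0,0]

```text
clock: 13.62
position: [0.5184, -0.1207, 0.0255]
ee_rot: [0.616, 0.788, -0.0, 0.004]
ft_force: [5.3, -14.5, -1.6]
grip_width: 0.35
```

>>> jog_arm:
  translation:
    - [0.5,-2,0]
    - [1,-4,0]
    - [2,-8,0]
    - [4,-16,0]
    - [6,-25,0]
    - [8,-33,0]
    - [10,-40,10]
    - [10,-42,40]
    - [10,-42,75]
    - [10,-42,110]
    - [10,-42,140]
    - [10,-42,140]
  turn: [0,0,0,0,0,0,0,0,0,0,0,0]

```text
clock: 14.62
position: [0.5312, -0.1645, 0.1723]
ee_rot: [0.616, 0.787, 0.002, 0.008]
ft_force: [0.5, -0.8, 1.3]
grip_width: 0.351
```

>>> jog_arm:
  translation:
    - [0,35,10]
    - [0,70,20]
    - [0,105,20]
    - [0,140,20]
    - [-3,175,20]
    - [-8,210,20]
    - [-14,245,20]
    - [-20,280,20]
    - [-25,315,20]
    - [-30,350,20]
    - [-36,380,20]
    - [-40,400,20]
  turn: [0,0,0,0,0,0,0,0,0,0,0,0]
  grip: 0

```text
clock: 15.62
position: [0.4905, 0.2385, 0.1927]
ee_rot: [0.616, 0.788, 0.002, 0.008]
ft_force: [-0.4, 0.0, 0.0]
grip_width: -0.0
```

```bash
cat > btn.py <<'E'
from fit import *
np.set_printoptions(precision=4,suppress=True)
cs=[manip.camera(n) for n in("top","side")];A=[];B=[]
for c in cs:
    h=cv2.cvtColor(c["frame"],cv2.COLOR_RGB2HSV);q=proj(c,[.45,.317,.05]);x0,y0=(q-14).astype(int)
    h=h[y0:y0+28,x0:x0+28];w=((h[:,:,0]>45)&(h[:,:,0]<85)&(h[:,:,1]>110)&(h[:,:,2]>60)).astype(np.uint8)
    n,l,s,ct=cv2.connectedComponentsWithStats(w)
    if n<2: print("none");continue
    i=1+np.argmax(s[1:,4]);px=ct[i]+[x0,y0];print(px,s[i],at_z(c,px,.055))
    o,r=ray(c,px);r/=np.linalg.norm(r);M=np.eye(3)-np.outer(r,r);A.append(M);B.append(M@o)
if len(A)==2: print("tri",np.linalg.solve(sum(A),sum(B)))
E
python3 btn.py; python3 rect.py l8.png; python3 - <<'E'
from fit import *
np.set_printoptions(precision=4,suppress=True)
a,c=manip.camera("top"),manip.camera("side")
f=cv2.resize(a["frame"][150:230,245:345],None,fx=4,fy=5,interpolation=2);g=cv2.resize(c["frame"][180:260,240:340],None,fx=4,fy=5,interpolation=2)
cv2.imwrite("pics/home.png",np.hstack([f,g])[:,:,::-1]);print(manip.get_obs()["position"])
E
```

```text
none
[210.24 168.88] [12 11  6  5 25] [0.4531 0.321  0.055 ]
tool [0.4916 0.2349 0.1925] in fixture [ 0.3045 -0.0602] [-0.5315 -1.2021  0.6753] 15.8167
front mid mm, yaw (array([39.4898,  3.0776]), np.float64(-0.2515823611730181), np.float64(4.580509065416039)) (array([39.6143,  2.812 ]), np.float64(-1.4998285955330395), np.float64(0.7431904150751926))
[0.4919 0.2338 0.1926]
```

View pics/home.png

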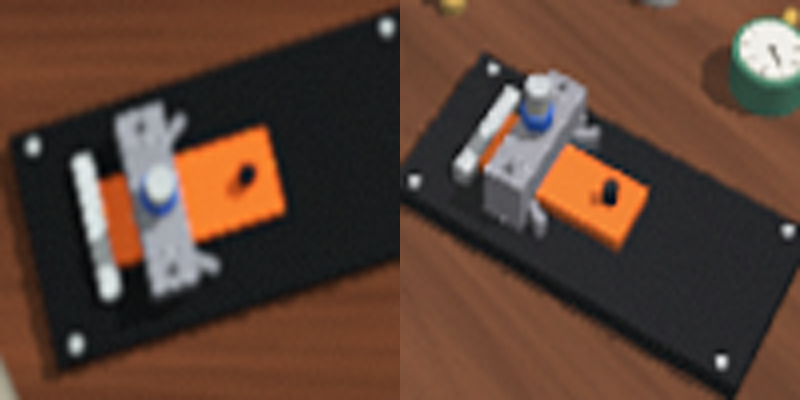

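```bash
python3 - <<'E'
from fit import *
np.set_printoptions(precision=4,suppress=True)
a,c=manip.camera("top"),manip.camera("side")
P=[];
A=[];B=[]
for im,px in((a,(187.42,202.58)),(c,(210.2,168.9))):
    o,r=ray(im,px);r/=np.linalg.norm(r);M=np.eye(3)-np.outer(r,r);A.append(M);B.append(M@o)
p=np.linalg.solve(sum(A),sum(B));print("green",p,proj(a,p),proj(c,p))
A=[];B=[]
for im,px in((a,(161.24,208.27)),(c,(193.59,160.89))):
    o,r=ray(im,px);r/=np.linalg.norm(r);M=np.eye(3)-np.outer(r,r);A.append(M);B.append(M@o)
p=np.linalg.solve(sum(A),sum(B));print("red",p,proj(a,p),proj(c,p))
for l in("zero_top","power_top"):
  for im in(a,c): print(l,[(np.round(d["at"],1),round(d["confidence"],2)) for d in manip.pinpoint(im,l)])
print(manip.get_obs()["position"])
E
```

```text
green [0.4474 0.3134 0.0632] [187.4106 202.5933] [210.2132 168.8984]
red [0.4294 0.4001 0.0629] [161.2062 208.3167] [193.6354 160.886 ]
zero_top [(array([213.9, 296.5]), 0.6), (array([110.4, 248.2]), 0.44)]
zero_top []
power_top [(array([172.7, 294.3]), 0.56), (array([ 81.7, 249.9]), 0.55), (array([160.1, 207.4]), 0.46)]
power_top [(array([191.4, 160. ]), 0.59)]
[0.4914 0.2349 0.1924]
```

>>> jog_arm:
  translation:
    - [-15,26,0]
    - [-30,52,0]
    - [-44,78,0]
    - [-44,78,-30]
    - [-44,78,-60]
    - [-44,78,-85]
    - [-44,78,-100]
    - [-44,78,-107]
    - [-44,78,-112]
    - [-44,78,-115]
    - [-44,78,-115]
  turn: [0,0,0,0,0,0,0,0,0,0,0]

```text
clock: 17.13
position: [0.4478, 0.3131, 0.0778]
ee_rot: [0.617, 0.787, 0.002, 0.008]
ft_force: [-1.3, -0.4, -0.3]
grip_width: 0.003
```

>>> jog_arm:
  translation:
    - [0,0,-2]
    - [0,0,-5]
    - [0,0,-8]
    - [0,0,-10]
    - [0,0,-12]
    - [0,0,-13]
    - [0,0,-14]
    - [0,0,-15]
    - [0,0,-16]
    - [0,0,-16]
  turn: [0,0,0,0,0,0,0,0,0,0]

```text
clock: 17.97
position: [0.4478, 0.3132, 0.0618]
ee_rot: [0.617, 0.787, 0.003, 0.008]
ft_force: [-1.0, -1.1, 3.7]
grip_width: -0.004
```

```bash
python3 - <<'E'
from fit import *
c=manip.camera("side");q=manip.get_obs()["position"];print(q,manip.get_obs()["ft_force"],proj(c,q),proj(manip.camera("top"),q))
save(c,"btn.png",8,(180,125,260,195))
E
```

```text
[0.44780247 0.31315996 0.06187125] [-1.31181913  0.3888752   3.61287718] [210.34356532 169.11888376] [187.54811975 202.5353473 ]
```

View pics/btn.png

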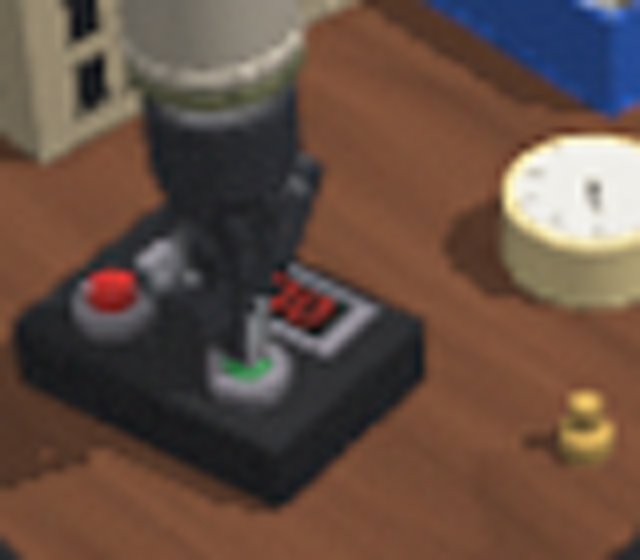

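Fingertips are on the green button (about (250,365) in the crop), already at 3.6 N of spring force. I'll press further until the force rises sharply.

>>> jog_arm:
  translation:
    - [0,0,-1]
    - [0,0,-2]
    - [0,0,-3]
    - [0,0,-4]
    - [0,0,-4]
  turn: [0,0,0,0,0]

```text
clock: 18.48
position: [0.448, 0.3133, 0.0606]
ee_rot: [0.617, 0.787, 0.003, 0.008]
ft_force: [-12.4, -9.0, 36.1]
grip_width: 0.003
```

>>> jog_arm:
  translation:
    - [0,0,-1]
    - [0,0,-2]
    - [0,0,-3]
    - [0,0,-3]
  turn: [0,0,0,0]

```text
clock: 18.82
position: [0.4482, 0.3134, 0.0605]
ee_rot: [0.617, 0.787, 0.003, 0.007]
ft_force: [-15.2, -9.8, 39.9]
grip_width: -0.002
```

>>> jog_arm:
  translation:
    - [0,0,1]
    - [0,0,2]
    - [0,0,2]
    - [0,0,2]
  turn: [0,0,0,0]

```text
clock: 19.15
position: [0.4483, 0.3135, 0.0625]
ee_rot: [0.617, 0.787, 0.003, 0.007]
ft_force: [0.1, -1.2, 3.8]
grip_width: 0.003
```

>>> jog_arm:
  translation:
    - [0,0,2]
    - [0,0,2]
    - [0,0,2]
  turn: [0,0,0]

```text
clock: 19.4
position: [0.4483, 0.3135, 0.0644]
ee_rot: [0.617, 0.787, 0.003, 0.008]
ft_force: [-0.2, 0.5, 3.5]
grip_width: -0.002
```

>>> jog_arm:
  translation:
    - [0,0,2]
    - [0,0,2]
    - [0,0,2]
  turn: [0,0,0]

```text
clock: 19.65
position: [0.4483, 0.3135, 0.0664]
ee_rot: [0.617, 0.787, 0.003, 0.008]
ft_force: [0.0, 1.2, 1.6]
grip_width: -0.003
```

>>> jog_arm:
  translation:
    - [0,0,4]
    - [0,0,4]
    - [0,0,4]
  turn: [0,0,0]

```text
clock: 19.9
position: [0.4483, 0.3135, 0.0705]
ee_rot: [0.617, 0.787, 0.003, 0.008]
ft_force: [-0.6, 0.8, 0.5]
grip_width: -0.002
```

The spring force lasted from 0.0606 to about 0.0665 m, which matches the full 6 mm travel. I'll retreat and check.

>>> jog_arm:
  translation:
    - [0,0,20]
    - [0,0,50]
    - [0,0,80]
    - [0,0,110]
    - [0,0,130]
    - [0,0,130]
    - [0,0,130]
  turn: [0,0,0,0,0,0,0]

```text
clock: 20.48
position: [0.4487, 0.3138, 0.2013]
ee_rot: [0.617, 0.787, 0.004, 0.008]
ft_force: [-0.4, 0.0, -0.9]
grip_width: 0.001
```

```bash
python3 - <<'E'
from fit import *
np.set_printoptions(precision=4,suppress=True)
a,c=manip.camera("top"),manip.camera("side")
F=np.array([.5073,-.0751]);t=1.8165;R=np.array([[np.cos(t),-np.sin(t)],[np.sin(t),np.cos(t)]])
hsv=cv2.cvtColor(a["frame"],cv2.COLOR_RGB2HSV)
m=((hsv[:,:,0]>4)&(hsv[:,:,0]<18)&(hsv[:,:,1]>200)&(hsv[:,:,2]>110)).astype(np.uint8)
n,l,s,_=cv2.connectedComponentsWithStats(m);v,u=np.nonzero(l==1+np.argmax(s[1:,4]))
P=np.array([R.T@(at_z(a,(x,y),.032)[:2]-F) for x,y in zip(u,v)])
b=np.round(P[:,1]/.005);E=np.array([[k*.005,P[b==k,0].min()] for k in np.unique(b)])[1:-1]
print("tail edge x",E[:,1].mean(),"slope deg",np.degrees(np.polyfit(E[:,0],E[:,1],1)[0]))
for l in("cream_gauge","green_gauge","adaptor","jar","wrench","screwdriver"):
    d=manip.pinpoint(a,l);print(l,at_z(a,d[0]["at"],0)[:2] if d else None)
o=manip.get_obs();print(o["clock"],o["position"],o["ft_force"]);manip.hand_in()
E
```

```text
tail edge x -0.03603651578383089 slope deg 0.4443119907396945
cream_gauge [0.6887 0.2987]
green_gauge [ 0.7497 -0.0886]
adaptor [0.5691 0.1843]
jar [0.751  0.0577]
wrench [ 0.5973 -0.475 ]
screwdriver [ 0.6004 -0.386 ]
20.8833 [0.4482 0.3132 0.1998] [ 0.2114 -0.1588 -0.0756]
the job is handed in; nothing more can be done
```

The gauge is home and square against the stop bar. After that I pressed the green zero button right down and let it spring back. I handed the job in at about 21 s with the arm clear; no verdict is reported.

- **Gauge:** I pushed it under the bridge with two fingertips low on its tail edge. It stopped against the bar at about 15 N. The last picture check put the tail edge at fixture x ≈ -36 mm (target -35) and within 0.5° of square. One automatic fit of the front edge disagreed, but the bridge was hiding that end.
- **Knob:** I did not aim to touch it and felt no unexpected force. The fingers hid the knob in some views, so the pictures alone do not prove it stayed untouched.
- **Green button:** It hit its lower stop at about 40 N. On the way up, the spring pushed back over about 6 mm, which matches full travel.
- **Everything else:** I stayed clear of the red button. The cream gauge's reading was 10 mm off the first one. The other loose things read within about 7 mm, which I put down to noise in the detector, and the arm never went near any of them.
- **Plate touch:** While finding the height, the fingertips touched the black plate once at about 16 N.

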